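# Put three mixed-up gemstone holders back in their own dishes

### The job

The three gemstone holders on the polisher's bench stand in one another's dishes: bring each to the dish of its own colour (blue foot to blue dish, red to red, yellow to yellow), parking one in the empty white dish on the way, so that the white dish ends empty. Each must finally stand upright and flat inside its dish's rim, let go and at rest. Do not drop or tip over a holder, and leave the loupe, the jar and the caliper where they are.

Things in the scene. Friction and masses are not known exactly. Their poses are not given: they have to be found in the camera images.
- holder_blue: loose gemstone holder: blue foot disc 54 mm across, 12 mm high; on it a round steel barrel 30 mm across, from 12 to 56 mm above the underside (grip here, any direction); then a dark collar 20 mm across to 64 mm and a thin stem with a blue stone, top at 85 mm; 0.15 to 0.31 kg. At first it stands in a dish of another colour. Origin: centre of its underside; z: its upright axis
- holder_red: loose gemstone holder: red foot disc 54 mm across, 12 mm high; on it a round steel barrel 30 mm across, from 12 to 56 mm above the underside (grip here, any direction); then a dark collar 20 mm across to 64 mm and a thin stem with a red stone, top at 85 mm; 0.15 to 0.31 kg. At first it stands in a dish of another colour. Origin: centre of its underside; z: its upright axis
- holder_yellow: loose gemstone holder: yellow foot disc 54 mm across, 12 mm high; on it a round steel barrel 30 mm across, from 12 to 56 mm above the underside (grip here, any direction); then a dark collar 20 mm across to 64 mm and a thin stem with a yellow stone, top at 85 mm; 0.15 to 0.31 kg. At first it stands in a dish of another colour. Origin: centre of its underside; z: its upright axis
- dish_blue: fixed shallow round blue dish, 88 mm across, 10 mm high: flat floor 4 mm above the bench, 80 mm across, inside a 4 mm thick rim, so a holder's foot has 13 mm of play all round. Bolted down. The four dishes are at least 120 mm apart, centre to centre. Origin: centre of its underside, on the bench; z up
- dish_red: fixed shallow round red dish, 88 mm across, 10 mm high: flat floor 4 mm above the bench, 80 mm across, inside a 4 mm thick rim, so a holder's foot has 13 mm of play all round. Bolted down. The four dishes are at least 120 mm apart, centre to centre. Origin: centre of its underside, on the bench; z up
- dish_yellow: fixed shallow round yellow dish, 88 mm across, 10 mm high: flat floor 4 mm above the bench, 80 mm across, inside a 4 mm thick rim, so a holder's foot has 13 mm of play all round. Bolted down. The four dishes are at least 120 mm apart, centre to centre. Origin: centre of its underside, on the bench; z up
- dish_white: fixed shallow round white dish, 88 mm across, 10 mm high: flat floor 4 mm above the bench, 80 mm across, inside a 4 mm thick rim, so a holder's foot has 13 mm of play all round; the spare dish, empty at the start. Bolted down. The four dishes are at least 120 mm apart, centre to centre. Origin: centre of its underside, on the bench; z up
- loupe: bystander: black folding loupe lying on the bench, lens ring 38 mm across, grip reaching 56 mm from the lens along its -x, 13 mm high, loose. Origin: under the middle of the lens, on the bench
- jar: bystander: small amber jar with black cap, 42 mm across, 45 mm high, standing loose. Origin: centre of its underside
- caliper: bystander: steel sliding caliper with black slide, lying flat, 200 mm long along its x, at most 13 mm high, loose. Origin: under the middle of its bar, on the bench
Things that resemble listed ones, but are neither listed nor needed, are in the scene too. What is shaped like the holder_blue but turquoise is not meant.

How it is judged:
By the outcome, as a careful person would: the job done as asked, in the order asked, and still so for the second after the job is handed in, with the robot touching nothing.
It also fails if it takes over 112 s, if anything falls off the work surface, if the arm or the gripper's body presses on something with over 40 N, if the wrist force passes 120 N, or if a joint passes its speed limit or range.

### The arm

A 6-joint arm with a two-finger parallel gripper is mounted at the origin on the work surface. World frame = base frame: x ahead of the robot, y to its left, z up, the work surface at z = 0. Lengths are in mm, angles in degrees, forces in N, time in s.
With the tool pointing down it reaches from about 300 to 850 mm from the base axis. Payload 4.2 kg.
Tool frame: the origin (TCP) lies midway between the tips of the shut fingers; the grasp point (between the pads) lies 19 mm behind it; z points along the fingers, y is the line along which they close (so a half turn about z gives the same grasp; the last joint's range is limited). The gripper opens to 91 mm and grips with 3 to 60 N. Pads are 32 mm wide; open, the fingers measure 118 mm over their backs; the gripper's body (76 mm by 178 mm) begins 60 mm behind the grasp point.
Start: joints at [68.239, 18.312, 89.639, -0, 72.044, -1.146], TCP at [202.453, 538.197, 213.976] pointing down, gripper open.
Joint ranges: [-177.97, 177.97], [-48.28, 115.42], [12.27, 149.76], [-77.06, 257.06], [2.81, 150.46], [-146.56, 146.56]. Speed limits (degrees/s): [147.25, 147.25, 180, 180, 180, 180].

### API

Orientations are given as [roll, pitch, yaw] about the fixed x, y, z axes, in that order (R = Rz(yaw) Ry(pitch) Rx(roll)).
In Python, from workcell import env gives the robot as it stands.
- The arm moves only by the shell command python3 -m jog 'ROWS' [FORCE]. ROWS is a JSON object of lists of equal length, an entry for each row: "jaw": the finger opening in mm, from 0 to 91.2; "slide": the shift along the tool's x, y, z in units of 30 mm (1.0 is 30 mm), a list of three; "spin": the turn about the tool's z in units of 8 degrees (1.0 is 8 degrees). In form: {"jaw": [jaw, ...], "slide": [[dx, dy, dz], ...], "spin": [spin, ...]}. A call has 1 to 10 rows; each row shifts and turns the commanded pose from where the row before left it, along the tool's axes as they then stand; what a row does not reach is not made up. A row lasts 1/10 s, in which the tool goes at most 50 mm and 8.59 degrees, less where a joint would pass 70% of its speed; a pose out of reach is approached as far as the arm can. A call is refused whole if a number of a shift passes 1 or a number of a turn 1, either way. A call with a gripper value outside its range is refused whole. The fingers move at their own pace and stop on an object; FORCE is the grip in N (left out, the last holds). Time passes only in rows, so rows that do not move let the fingers close. It gives the time, the measured TCP pose, the force, the opening and the grip force at its end, in the units of the state.
- env.state(): the state, without advancing time (a new reading comes with each control period).
- env.grab_frame(name): name is "side" or "top" or "wrist"; returns the picture (480x640x3 uint8, red, green, blue); there is no depth.
- env.camera_model(name): a dict with "fx", "fy", "cx", "cy" (pixels), "camera_from_world" (4x4, takes a point from world to camera coordinates). Camera axes: x right, y up, looking along -z (the intrinsics and any distortion apply to the point x, -y, -z); pixel columns grow to the right and rows downward; lengths in mm; the calibration is good to about 2 mm. The wrist camera is an equidistant fisheye: a pixel r from the principal point sees the ray r / f radians off the axis. A picture is of the moment at which its call begins: read the wrist's pose just before it. camera_model takes no time and is no camera call; for the wrist camera it gives the pose at the moment of the call.
- env.job_done(): hands the job in; it is judged then, once.
The state is a dict: "time_s": time; "qpos": joint angles; "qvel": joint speeds; "effort": joint torques, N m; "ee_pos": TCP position; "ee_rot": TCP orientation; "force": force on the tool from outside, world axes, zero at the start; "torque": the same for the moment, N m; "gripper_width": finger opening in mm; "gripper_force": force on a finger pad.
Only numpy, scipy, OpenCV 4.12 (cv2) and the standard library are available. Lean on these libraries where they do the work, as an engineer would, in place of code of your own. Each camera call takes 0.05 s, during which the arm holds its last target. There are 200 camera calls.

## Working session

There is one attempt and no reset: what is moved stays moved. The work goes in short steps, Python scripts to look and compute and a shell command to move; the robot and the scene stay as the last step left them, time stands still between calls to the robot, and variables do not carry over. Pictures are saved under pics/ and viewed, at most 14 in all, crops included, and the job is handed in when it is done.

```bash
mkdir -p pics
python3 - <<'E'
from workcell import env
import cv2,numpy as np
for n in("top","side"):
    im=env.grab_frame(n); cv2.imwrite(f"pics/{n}0.png",im[:,:,::-1]); m=env.camera_model(n)
    print(n,{k:(np.round(v,3).tolist()) for k,v in m.items()})
s=env.state();print(s['ee_pos'],s['ee_rot'],s['time_s'],s['force'],s['gripper_width'])
E
```

```text
top {'fx': 611.998, 'fy': 611.998, 'cx': 327.079, 'cy': 230.907, 'camera_from_world': [[-0.135, -0.991, -0.006, 126.294], [0.969, -0.133, 0.206, -572.031], [-0.205, 0.022, 0.978, -1128.733], [0.0, 0.0, 0.0, 1.0]]}
side {'fx': 584.68, 'fy': 584.68, 'cx': 329.74, 'cy': 240.176, 'camera_from_world': [[0.826, -0.564, 0.014, -442.091], [0.381, 0.575, 0.724, -305.104], [-0.417, -0.593, 0.689, -741.19], [0.0, 0.0, 0.0, 1.0]]}
[202.296253   537.7386494  213.20699936] [-1.79908381e+02  6.20489267e-04  1.59385975e+02] 0.1 [-0.71195064  0.03630286  0.30150512] 91.40076076093986
```

View pics/top0.png

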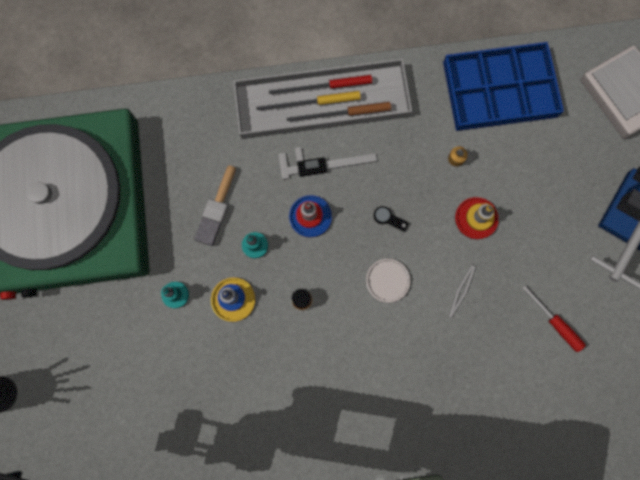

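View pics/side0.png

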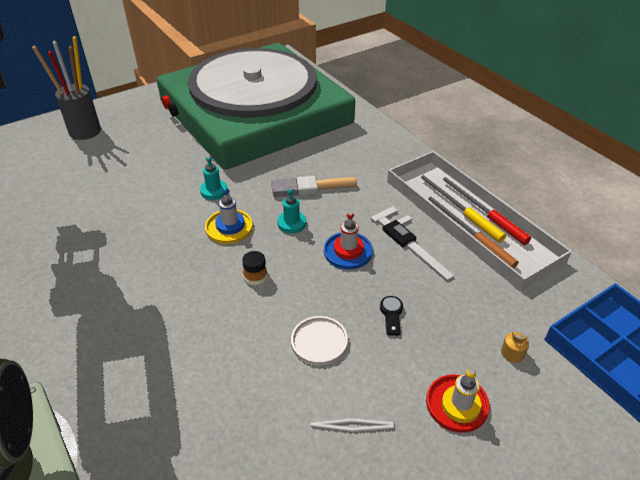

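Top view: the blue dish with the red holder is at (309,214), yellow dish with blue holder at (232,297), red dish with yellow holder at (480,215), and the empty white dish at (389,281).
Possible mistakes: the turquoise holders at (255,243) and (175,293) for the blue holder, the brass weight at (457,156) for the yellow holder, the jar at (301,298) for a holder. My choices are the three holders standing in dishes: blue (232,297), red (309,214), yellow (480,215).

```bash
cat > h.py <<'E'
from workcell import env
import cv2,numpy as np
def unproj(n,uv,z,m=None):
    m=m or env.camera_model(n); T=np.array(m['camera_from_world']); R,t=T[:3,:3],T[:3,3]
    uv=np.atleast_2d(uv).astype(float)
    d=np.c_[(uv[:,0]-m['cx'])/m['fx'],-(uv[:,1]-m['cy'])/m['fy'],-np.ones(len(uv))]@R
    c=-R.T@t
    return (c+d*((z-c[2])/d[:,2])[:,None])[:,:2]
def mask(im,c):
    h,s,v=[a.astype(int) for a in cv2.split(cv2.cvtColor(im,cv2.COLOR_RGB2HSV))]
    return {'blue':(h>104)&(h<125)&(s>130),'red':((h<8)|(h>172))&(s>140),'yellow':(h>20)&(h<34)&(s>130),
            'white':(s<45)&(v>(np.percentile(v,50)+45))}[c]
def circ(n,im,c,ctr,r,z):
    """enclosing circle (world) of colour c within r px of ctr"""
    yy,xx=np.nonzero(mask(im,c)); k=np.hypot(xx-ctr[0],yy-ctr[1])<r
    m=np.zeros(im.shape[:2],np.uint8); m[yy[k],xx[k]]=1
    nl,lab,st,_=cv2.connectedComponentsWithStats(m,connectivity=8)
    if nl<2: return None
    m=lab==1+st[1:,4].argmax(); yy,xx=np.nonzero(m)
    p=unproj(n,np.c_[xx,yy],z).astype(np.float32)
    (x,y),R=cv2.minEnclosingCircle(p); return round(x,1),round(y,1),'R',round(R,1),len(p)
E
python3 - <<'E'
from h import *
g=lambda n:cv2.imread(f"pics/{n}0.png")[:,:,::-1].copy()
C={'top':dict(b=(310,215),y=(233,298),r=(478,217),w=(389,281)),'side':dict(b=(348,250),y=(229,226),r=(458,402),w=(320,341))}
for n in C:
    im=g(n);R=32 if n=='top' else 40
    for d,f in(('blue','red'),('yellow','blue'),('red','yellow'),('white',None)):
        c=C[n][d[0]]
        print(n,d,circ(n,im,d,c,R,10), f,f and circ(n,im,f,c,R*.8,12))
im=g('top');cr=[cv2.resize(im[y-40:y+40,x-40:x+40],(260,260),interpolation=2) for x,y in((232,297),(309,214),(480,215))]
cv2.imwrite('pics/crop.png',np.hstack(cr)[:,:,::-1])
E
```

```text
top blue (630.0, 76.1, 'R', 42.8, 698) red (633.1, 78.2, 'R', 25.7, 240)
top yellow (482.9, 250.0, 'R', 43.9, 841) blue (487.0, 252.7, 'R', 24.6, 224)
top red (580.7, -257.9, 'R', 43.6, 709) yellow (581.0, -264.1, 'R', 25.3, 236)
top white (477.8, -60.1, 'R', 40.9, 1189) None None
side blue (625.2, 74.9, 'R', 46.4, 748) red (630.3, 78.5, 'R', 30.3, 362)
side yellow (478.2, 248.1, 'R', 47.6, 711) blue (482.6, 253.3, 'R', 29.9, 313)
side red (575.2, -257.8, 'R', 45.9, 1398) yellow (580.2, -263.0, 'R', 31.3, 708)
side white (475.9, -57.4, 'R', 43.6, 1818) None None
```

View pics/crop.png

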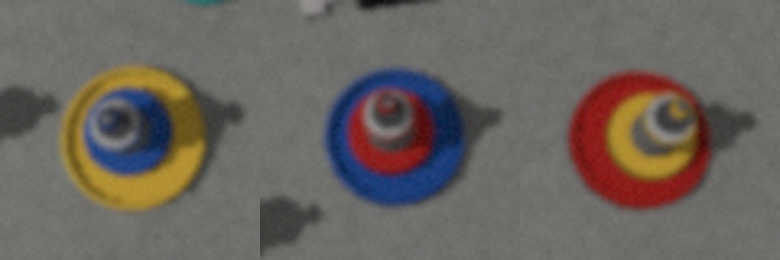

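The crop agrees: blue, red and yellow feet stand in the yellow, blue and red dishes, and no turquoise one is among them. Fitted radii (about 43 and 25 mm) match the sizes given. First I turn to yaw 180, so tool x = -X, y = +Y and z = -Z. The order is blue→white, yellow→yellow, red→red, blue→blue.

```bash
python3 -m jog '{"jaw":[70,70,70,70],"slide":[[0,0,0.8],[0,0,0.8],[0,0,0.8],[0,0,0]],"spin":[-0.86,-0.86,-0.86,0]}' 35
```

```text
time_s: 0.5
ee_pos: [201.5, 535.6, 138.4]
ee_rot: [-179.6, -0.2, -180.0]
force: [-0.4, 0.0, 0.7]
gripper_width: 69.8
gripper_force: 0.0
```

```bash
python3 -m jog '{"jaw":[70,70,70,70,70,70,70,70,70,70],"slide":[[-0.95,-0.94,0],[-0.95,-0.94,0],[-0.95,-0.94,0],[-0.95,-0.94,0],[-0.95,-0.94,0],[-0.95,-0.94,0],[-0.95,-0.94,0],[-0.95,-0.94,0],[-0.95,-0.94,0],[-0.95,-0.94,0]],"spin":[0,0,0,0,0,0,0,0,0,0]}' 35; python3 -m jog '{"jaw":[70,70],"slide":[[0,0,0],[0,0,0]],"spin":[0,0]}'
python3 - <<'E'
from h import *
cv2.imwrite('pics/w1.png',env.grab_frame('wrist')[:,:,::-1])
E
```

```text
time_s: 1.5
ee_pos: [489.2, 255.3, 143.4]
ee_rot: [179.9, 0.1, 179.8]
force: [0.7, 1.1, -0.3]
gripper_width: 69.8
gripper_force: 0.0
time_s: 1.7
ee_pos: [488.2, 256.0, 142.8]
ee_rot: [179.9, 0.0, 179.8]
force: [-0.2, -0.5, 0.1]
gripper_width: 69.9
gripper_force: 0.0
```

View pics/w1.png

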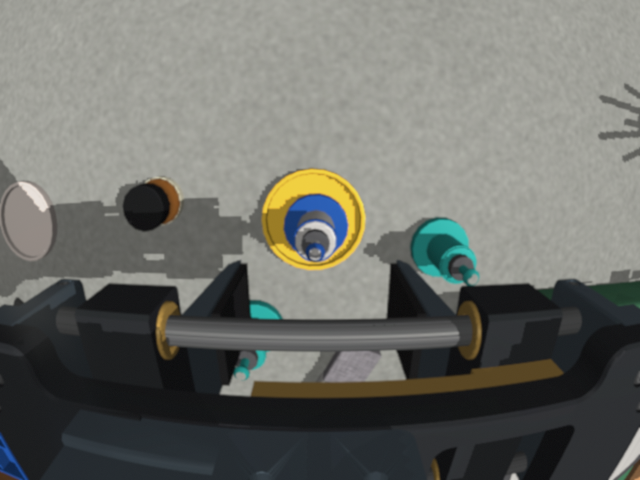

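The wrist picture shows the blue holder at (316,225) in the yellow dish, midway between the fingers. I check it with the fisheye model.

```bash
cat >> h.py <<'E'
def wun(uv,z,m):
    T=np.array(m['camera_from_world']); R,t=T[:3,:3],T[:3,3]; c=-R.T@t
    a=(uv[:,0]-m['cx'])/m['fx']; b=(uv[:,1]-m['cy'])/m['fy']; th=np.hypot(a,b)+1e-9
    d=np.c_[np.sin(th)*a/th,-np.sin(th)*b/th,-np.cos(th)]@R
    return (c+d*((z-c[2])/d[:,2])[:,None])[:,:2]
def wcirc(c,z,im,m,R,ctr,rad):
    yy,xx=np.nonzero(mask(im,c)); p=wun(np.c_[xx,yy].astype(float),z,m)
    p=p[np.hypot(*(p-ctr).T)<rad].astype(np.float32)
    (x,y),r=cv2.minEnclosingCircle(p); return round(x,1),round(y,1),'R',round(r,1),len(p)
def wlook(dish,hold,ctr):
    m=env.camera_model('wrist'); im=env.grab_frame('wrist')
    print('dish',wcirc(dish,10,im,m,44,ctr,60))
    if hold: print('foot',wcirc(hold,16,im,m,27,ctr,48))
    return im
E
python3 - <<'E'
from h import *
wlook('yellow','blue',(485,252))
im=cv2.imread("pics/top0.png")[:,:,::-1].copy()
for f,c in(('red',(310,215)),('blue',(233,298)),('yellow',(478,217))): print(f,circ('top',im,f,c,26,16))
E
```

```text
dish (479.5, 252.7, 'R', 43.9, 4724)
foot (484.4, 254.9, 'R', 27.6, 1567)
red (632.2, 78.2, 'R', 25.6, 240)
blue (486.5, 252.1, 'R', 24.5, 224)
yellow (580.2, -263.0, 'R', 25.2, 236)
```

```bash
python3 -m jog '{"jaw":[70,70,70,70,70,70,70],"slide":[[0.1,-0.06,0.6],[0,0,0.9],[0,0,0.9],[0,0,0.8],[0,0,0.5],[0,0,0.26],[0,0,0]],"spin":[0,0,0,0,0,0,0]}' 35; python3 -m jog '{"jaw":[10,10,10,10,10,10,10],"slide":[[0,0,0],[0,0,0],[0,0,0],[0,0,0],[0,0,0],[0,0,0],[0,0,0]],"spin":[0,0,0,0,0,0,0]}' 35
```

```text
time_s: 2.5
ee_pos: [483.5, 255.2, 22.6]
ee_rot: [-180.0, -0.1, -179.9]
force: [-0.8, -0.0, -0.2]
gripper_width: 70.2
gripper_force: 0.0
time_s: 3.2
ee_pos: [484.7, 254.4, 23.5]
ee_rot: [180.0, 0.0, -180.0]
force: [0.1, -0.8, 3.2]
gripper_width: 29.6
gripper_force: 35.0
```

```bash
python3 -m jog '{"jaw":[10,10,10,10,10,10,10,10],"slide":[[0,0,-0.2],[0,0,-0.5],[0,0,-0.8],[0,0,-0.8],[0,0,-0.8],[0,0,-0.5],[0,0,-0.25],[0,0,0]],"spin":[0,0,0,0,0,0,0,0]}' 35; python3 -m jog '{"jaw":[10,10,10,10,10,10,10,10,10,10],"slide":[[0.03,-0.4,0],[0.03,-0.7,0],[0.03,-0.9,0],[0.03,-1,0],[0.03,-1,0],[0.03,-1,0],[0.03,-1,0],[0.03,-1,0],[0.03,-1,0],[0,-0.9,0]],"spin":[0,0,0,0,0,0,0,0,0,0]}' 35; python3 -m jog '{"jaw":[10,10,10,10,10],"slide":[[0,-0.8,0],[0,-0.5,0],[0,-0.2,0],[0,0,0],[0,0,0]],"spin":[0,0,0,0,0]}' 35
python3 - <<'E'
from h import *
im=env.grab_frame('wrist'); m=env.camera_model('wrist')
print(wcirc('white',10,im,m,44,(477,-59),60))
cv2.imwrite('pics/w2.png',im[:,:,::-1])
E
```

```text
time_s: 4.0
ee_pos: [484.9, 254.7, 139.4]
ee_rot: [180.0, 0.1, -180.0]
force: [-0.8, 0.5, -2.1]
gripper_width: 29.5
gripper_force: 35.0
time_s: 5.0
ee_pos: [474.9, -14.5, 137.4]
ee_rot: [-180.0, -0.2, 180.0]
force: [0.2, 0.5, -1.5]
gripper_width: 29.3
gripper_force: 35.0
time_s: 5.5
ee_pos: [476.1, -57.1, 138.1]
ee_rot: [180.0, -0.1, -180.0]
force: [0.4, 0.4, -1.8]
gripper_width: 29.3
gripper_force: 35.0
(475.5, -57.0, 'R', 43.6, 4911)
```

View pics/w2.png

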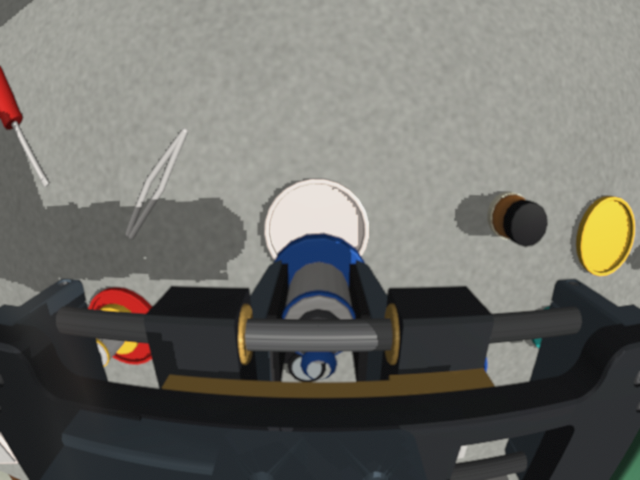

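The blue holder is held upright over the white dish (316,230) and the tool is centred within about 1 mm. I lower it.

```bash
python3 -m jog '{"jaw":[10,10,10,10,10,10,10,10],"slide":[[0,0,0.5],[0,0,0.8],[0,0,0.8],[0,0,0.8],[0,0,0.5],[0,0,0.27],[0,0,0.08],[0,0,0]],"spin":[0,0,0,0,0,0,0,0]}' 35; python3 -m jog '{"jaw":[10,10,10],"slide":[[0,0,0.03],[0,0,0.02],[0,0,0]],"spin":[0,0,0]}' 35
```

```text
time_s: 6.35
ee_pos: [477.0, -57.2, 26.4]
ee_rot: [180.0, 0.0, -179.9]
force: [0.6, 0.2, -2.8]
gripper_width: 29.3
gripper_force: 35.0
time_s: 6.65
ee_pos: [476.9, -57.5, 25.1]
ee_rot: [-180.0, 0.1, -180.0]
force: [0.5, -0.3, -2.8]
gripper_width: 29.5
gripper_force: 35.0
```

```bash
python3 -m jog '{"jaw":[10,10,10,10],"slide":[[0,0,0.03],[0,0,0.02],[0,0,0],[0,0,0]],"spin":[0,0,0,0]}' 35
```

```text
time_s: 7.05
ee_pos: [476.7, -57.5, 23.4]
ee_rot: [180.0, 0.0, -180.0]
force: [-1.6, -0.8, 1.6]
gripper_width: 29.6
gripper_force: 35.0
```

Contact at the same height as the grasp. I release, rise, and go to the yellow holder.

```bash
python3 -m jog '{"jaw":[40,70,70,70,70,70,70,70,70,70],"slide":[[0,0,0],[0,0,0],[0,0,0],[0,0,0],[0,0,-0.5],[0,0,-0.8],[0,0,-0.9],[0,0,-0.8],[0,0,-0.7],[0,0,-0.2]],"spin":[0,0,0,0,0,0,0,0,0,0]}' 35; python3 -m jog '{"jaw":[70,70,70,70,70,70,70,70,70,70],"slide":[[-0.2,-0.4,0],[-0.4,-0.8,0],[-0.5,-0.95,0],[-0.5,-1,0],[-0.5,-1,0],[-0.5,-1,0],[-0.45,-0.9,0],[-0.3,-0.58,0],[-0.1,-0.2,0],[0,0,0]],"spin":[0,0,0,0,0,0,0,0,0,0]}' 35;  python3 - <<'E'
from h import *
im=wlook('red','yellow',(579,-260))
m=np.hstack([im,env.grab_frame('top')])[:,:,::-1]
cv2.imwrite('pics/w3.png',cv2.resize(m,(800,300)))
E
```

```text
time_s: 8.05
ee_pos: [478.0, -57.7, 142.2]
ee_rot: [-180.0, 0.3, -180.0]
force: [1.2, -0.3, -0.4]
gripper_width: 70.1
gripper_force: 0.0
time_s: 9.05
ee_pos: [579.7, -263.2, 138.3]
ee_rot: [179.9, -0.1, 180.0]
force: [-0.2, -0.0, -0.2]
gripper_width: 70.1
gripper_force: 0.0
dish (576.6, -256.6, 'R', 43.7, 4572)
foot (578.5, -262.5, 'R', 28.2, 1807)
```

View pics/w3.png

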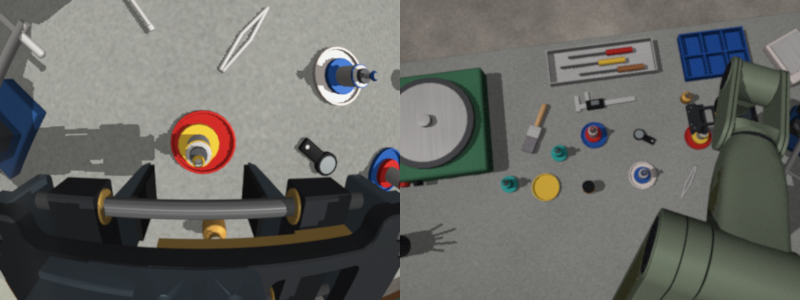

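The blue holder stands upright in the white dish (left panel 340,75; right panel 643,175). The yellow holder is between the fingers at (200,140).

```bash
python3 -m jog '{"jaw":[70,70,70,70,70,70,70],"slide":[[0,0.02,0.6],[0,0,0.9],[0,0,0.9],[0,0,0.8],[0,0,0.4],[0,0,0.2],[0,0,0]],"spin":[0,0,0,0,0,0,0]}' 35; python3 -m jog '{"jaw":[10,10,10,10,10,10,10],"slide":[[0,0,0],[0,0,0],[0,0,0],[0,0,0],[0,0,0],[0,0,0],[0,0,0]],"spin":[0,0,0,0,0,0,0]}' 35
```

```text
time_s: 9.85
ee_pos: [580.1, -261.3, 26.1]
ee_rot: [180.0, -0.0, -179.9]
force: [-0.2, 0.1, -0.2]
gripper_width: 70.0
gripper_force: 0.0
time_s: 10.55
ee_pos: [580.5, -262.2, 26.5]
ee_rot: [-180.0, 0.0, -180.0]
force: [0.0, -1.6, 1.1]
gripper_width: 29.4
gripper_force: 35.0
```

```bash
python3 -m jog '{"jaw":[10,10,10,10,10,10,10,10],"slide":[[0,0,-0.2],[0,0,-0.5],[0,0,-0.8],[0,0,-0.8],[0,0,-0.8],[0,0,-0.5],[0,0,-0.2],[0,0,0]],"spin":[0,0,0,0,0,0,0,0]}' 35; python3 -m jog '{"jaw":[10,10,10,10,10,10,10,10,10,10],"slide":[[0.08,0.4,0],[0.14,0.7,0],[0.18,0.9,0],[0.2,1,0],[0.2,1,0],[0.2,1,0],[0.2,1,0],[0.2,1,0],[0.2,1,0],[0.2,1,0]],"spin":[0,0,0,0,0,0,0,0,0,0]}' 35; python3 -m jog '{"jaw":[10,10,10,10,10,10,10,10,10,10],"slide":[[0.2,1,0],[0.2,1,0],[0.2,1,0],[0.2,1,0],[0.2,1,0],[0.2,1,0],[0.2,1,0],[0.1,0.7,0],[0.02,0.3,0],[0,0.1,0]],"spin":[0,0,0,0,0,0,0,0,0,0]}' 35; python3 -m jog '{"jaw":[10,10],"slide":[[0,0,0],[0,0,0]],"spin":[0,0]}' 35
python3 - <<'E'
from h import *
im=env.grab_frame('wrist'); m=env.camera_model('wrist')
# the holder's own yellow foot is below z=... exclude by x
yy,xx=np.nonzero(mask(im,'yellow')); k=(abs(xx-318)<90)&(yy>150)&(yy<275); print(np.ptp(xx[k]),xx[k].min(),xx[k].max(),yy[k].min())
cv2.imwrite('pics/w4.png',im[:,:,::-1])
E
```

```text
time_s: 11.35
ee_pos: [580.3, -261.6, 140.6]
ee_rot: [180.0, 0.0, -180.0]
force: [-0.2, -0.5, -2.3]
gripper_width: 29.4
gripper_force: 35.0
time_s: 12.35
ee_pos: [524.2, 10.1, 138.9]
ee_rot: [180.0, -0.2, -180.0]
force: [0.4, -0.5, -2.1]
gripper_width: 29.7
gripper_force: 35.0
time_s: 13.35
ee_pos: [479.3, 251.8, 139.3]
ee_rot: [-179.9, -0.1, -179.9]
force: [0.9, 0.1, -2.1]
gripper_width: 29.1
gripper_force: 35.0
time_s: 13.55
ee_pos: [480.3, 250.2, 139.9]
ee_rot: [-180.0, -0.0, 180.0]
force: [0.1, 0.5, -2.6]
gripper_width: 29.2
gripper_force: 35.0
103 268 371 179
```

View pics/w4.png

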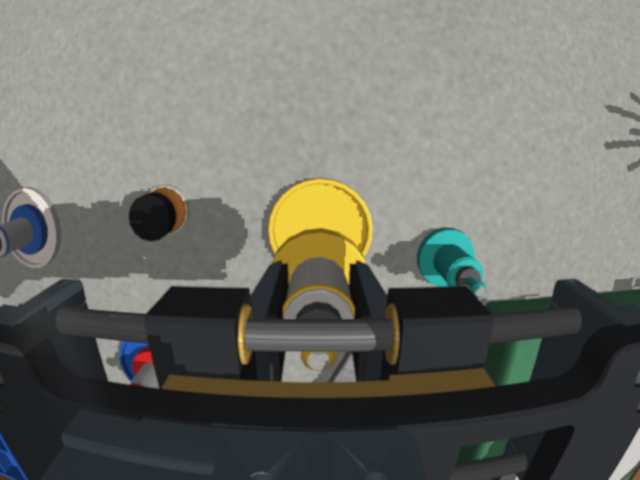

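The yellow holder hangs upright over the yellow dish (320,230), aligned. I lower it.

```bash
python3 -m jog '{"jaw":[10,10,10,10,10,10,10,10,10],"slide":[[0,0.03,0.5],[0,0,0.8],[0,0,0.8],[0,0,0.8],[0,0,0.5],[0,0,0.22],[0,0,0.06],[0,0,0.03],[0,0,0]],"spin":[0,0,0,0,0,0,0,0,0]}' 35; python3 -m jog '{"jaw":[10,10,10],"slide":[[0,0,0.03],[0,0,0.02],[0,0,0]],"spin":[0,0,0]}' 35
```

```text
time_s: 14.5
ee_pos: [481.0, 252.3, 29.7]
ee_rot: [180.0, 0.1, -180.0]
force: [0.7, 0.4, -1.4]
gripper_width: 29.6
gripper_force: 35.0
time_s: 14.8
ee_pos: [480.4, 252.2, 27.6]
ee_rot: [180.0, 0.0, -180.0]
force: [-0.2, -0.7, -1.6]
gripper_width: 29.5
gripper_force: 35.0
```

```bash
python3 -m jog '{"jaw":[10,10,10,10],"slide":[[0,0,0.03],[0,0,0.02],[0,0,0],[0,0,0]],"spin":[0,0,0,0]}' 35
```

```text
time_s: 15.2
ee_pos: [480.5, 252.2, 26.4]
ee_rot: [180.0, 0.0, -180.0]
force: [-1.3, -1.2, 5.2]
gripper_width: 29.5
gripper_force: 35.0
```

Contact, so I release and go to the red holder.

```bash
python3 -m jog '{"jaw":[40,70,70,70,70,70,70,70,70,70],"slide":[[0,0,0],[0,0,0],[0,0,0],[0,0,0],[0,0,-0.5],[0,0,-0.8],[0,0,-0.9],[0,0,-0.8],[0,0,-0.6],[0,0,-0.2]],"spin":[0,0,0,0,0,0,0,0,0,0]}' 35; python3 -m jog '{"jaw":[70,70,70,70,70,70,70,70,70,70],"slide":[[-0.3,-0.35,0],[-0.6,-0.7,0],[-0.8,-0.9,0],[-0.8,-0.9,0],[-0.8,-0.9,0],[-0.8,-0.9,0],[-0.6,-0.75,0],[-0.3,-0.35,0],[0,0,0],[0,0,0]],"spin":[0,0,0,0,0,0,0,0,0,0]}' 35;  python3 - <<'E'
from h import *
im=wlook('blue','red',(630,77))
m=np.hstack([im,env.grab_frame('top')])[:,:,::-1]
cv2.imwrite('pics/w5.png',cv2.resize(m,(800,300)))
E
```

```text
time_s: 16.2
ee_pos: [481.5, 252.6, 141.8]
ee_rot: [179.9, 0.2, -180.0]
force: [-0.9, -0.3, -0.6]
gripper_width: 70.1
gripper_force: 0.0
time_s: 17.2
ee_pos: [629.5, 80.0, 138.9]
ee_rot: [180.0, -0.1, -180.0]
force: [-0.9, -0.4, -0.3]
gripper_width: 70.0
gripper_force: 0.0
dish (626.8, 78.5, 'R', 43.4, 4478)
foot (631.1, 80.0, 'R', 28.8, 1744)
```

View pics/w5.png

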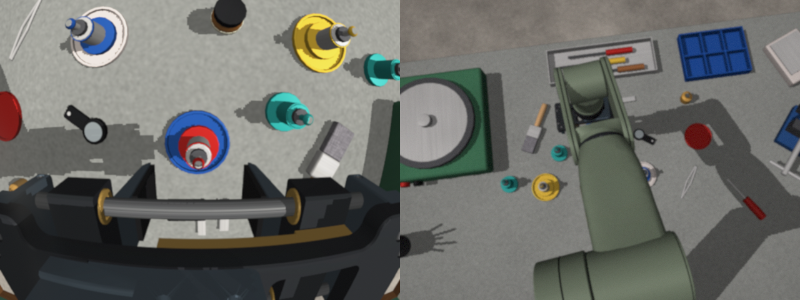

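The yellow holder stands in the yellow dish (left 320,40; right 545,186) and the red dish is empty. The red holder is centred at (197,150) and the caliper is clear of the fingers. I descend.

```bash
python3 -m jog '{"jaw":[70,70,70,70,70,70,70],"slide":[[-0.04,-0.02,0.6],[0,0,0.9],[0,0,0.9],[0,0,0.8],[0,0,0.4],[0,0,0.2],[0,0,0]],"spin":[0,0,0,0,0,0,0]}' 35; python3 -m jog '{"jaw":[10,10,10,10,10,10,10],"slide":[[0,0,0],[0,0,0],[0,0,0],[0,0,0],[0,0,0],[0,0,0],[0,0,0]],"spin":[0,0,0,0,0,0,0]}' 35
```

```text
time_s: 18.0
ee_pos: [631.4, 79.6, 25.8]
ee_rot: [180.0, -0.0, -179.9]
force: [-0.1, 0.1, 0.4]
gripper_width: 69.9
gripper_force: 0.0
time_s: 18.7
ee_pos: [631.8, 79.1, 26.1]
ee_rot: [180.0, 0.0, -180.0]
force: [-0.1, -0.1, 1.8]
gripper_width: 29.3
gripper_force: 35.0
```

```bash
python3 -m jog '{"jaw":[10,10,10,10,10,10,10,10],"slide":[[0,0,-0.2],[0,0,-0.5],[0,0,-0.8],[0,0,-0.8],[0,0,-0.8],[0,0,-0.5],[0,0,-0.2],[0,0,0]],"spin":[0,0,0,0,0,0,0,0]}' 35; python3 -m jog '{"jaw":[10,10,10,10,10,10,10,10,10,10],"slide":[[0.08,-0.4,0],[0.1,-0.7,0],[0.15,-0.9,0],[0.15,-1,0],[0.15,-1,0],[0.15,-1,0],[0.15,-1,0],[0.15,-1,0],[0.15,-1,0],[0.15,-1,0]],"spin":[0,0,0,0,0,0,0,0,0,0]}' 35; python3 -m jog '{"jaw":[10,10,10,10,10,10],"slide":[[0.15,-0.9,0],[0.15,-0.7,0],[0.1,-0.4,0],[0,-0.2,0],[0,0,0],[0,0,0]],"spin":[0,0,0,0,0,0]}' 35
python3 - <<'E'
from h import *
im=env.grab_frame('wrist')
cv2.imwrite('pics/w6.png',im[:,:,::-1])
E
```

```text
time_s: 19.5
ee_pos: [631.8, 79.1, 140.4]
ee_rot: [180.0, 0.1, -180.0]
force: [-0.0, -0.9, -3.1]
gripper_width: 29.7
gripper_force: 35.0
time_s: 20.5
ee_pos: [588.7, -192.7, 138.3]
ee_rot: [180.0, -0.2, -180.0]
force: [1.0, 0.5, -2.3]
gripper_width: 29.1
gripper_force: 35.0
time_s: 21.1
ee_pos: [578.4, -256.1, 139.5]
ee_rot: [179.9, -0.0, -179.9]
force: [0.6, 0.3, -2.8]
gripper_width: 29.1
gripper_force: 35.0
```

View pics/w6.png

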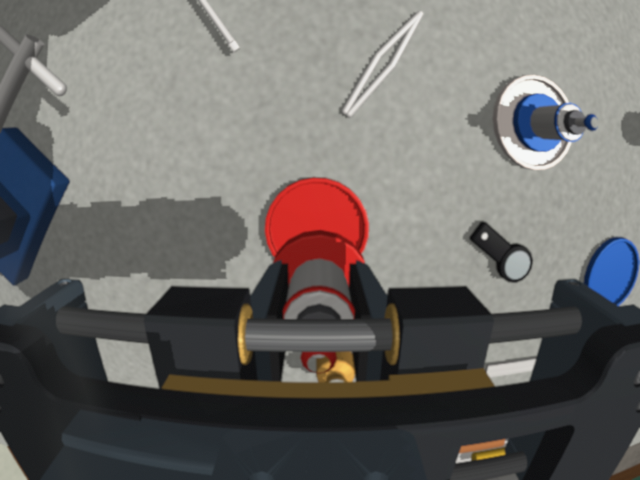

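The red holder hangs over the red dish (316,230), aligned. I lower it.

```bash
python3 -m jog '{"jaw":[10,10,10,10,10,10,10,10,10],"slide":[[0,0,0.5],[0,0,0.8],[0,0,0.8],[0,0,0.8],[0,0,0.5],[0,0,0.22],[0,0,0.06],[0,0,0.03],[0,0,0]],"spin":[0,0,0,0,0,0,0,0,0]}' 35; python3 -m jog '{"jaw":[10,10,10],"slide":[[0,0,0.03],[0,0,0.02],[0,0,0]],"spin":[0,0,0]}' 35
```

```text
time_s: 22.05
ee_pos: [579.1, -257.0, 29.5]
ee_rot: [-180.0, 0.1, -180.0]
force: [0.5, -0.0, -1.9]
gripper_width: 29.4
gripper_force: 35.0
time_s: 22.35
ee_pos: [578.5, -257.0, 27.3]
ee_rot: [-180.0, 0.0, -180.0]
force: [0.4, -0.4, -2.4]
gripper_width: 29.6
gripper_force: 35.0
```

```bash
python3 -m jog '{"jaw":[10,10,10,10],"slide":[[0,0,0.03],[0,0,0.02],[0,0,0],[0,0,0]],"spin":[0,0,0,0]}' 35
```

```text
time_s: 22.75
ee_pos: [578.5, -257.0, 26.1]
ee_rot: [-180.0, 0.0, -180.0]
force: [-2.4, -0.3, 3.1]
gripper_width: 29.2
gripper_force: 35.0
```

```bash
python3 -m jog '{"jaw":[40,70,70,70,70,70,70,70,70,70],"slide":[[0,0,0],[0,0,0],[0,0,0],[0,0,0],[0,0,-0.5],[0,0,-0.8],[0,0,-0.9],[0,0,-0.8],[0,0,-0.6],[0,0,-0.2]],"spin":[0,0,0,0,0,0,0,0,0,0]}' 35; python3 -m jog '{"jaw":[70,70,70,70,70,70,70,70,70,70],"slide":[[0.2,0.4,0],[0.4,0.8,0],[0.5,0.95,0],[0.5,1,0],[0.5,1,0],[0.5,1,0],[0.4,0.8,0],[0.3,0.5,0],[0.1,0.2,0],[0,0,0]],"spin":[0,0,0,0,0,0,0,0,0,0]}' 35;  python3 - <<'E'
from h import *
im=wlook('white','blue',(477,-58))
m=np.hstack([im,env.grab_frame('top')])[:,:,::-1]
cv2.imwrite('pics/w7.png',cv2.resize(m,(800,300)))
E
```

```text
time_s: 23.75
ee_pos: [579.5, -257.4, 141.8]
ee_rot: [-179.9, 0.2, -180.0]
force: [-0.3, -0.2, 0.4]
gripper_width: 70.0
gripper_force: 0.0
time_s: 24.75
ee_pos: [475.9, -57.0, 139.2]
ee_rot: [-180.0, -0.0, -179.9]
force: [0.5, 0.0, 0.3]
gripper_width: 69.9
gripper_force: 0.0
dish (475.4, -57.3, 'R', 43.8, 3360)
foot (476.6, -56.5, 'R', 28.2, 1619)
```

View pics/w7.png

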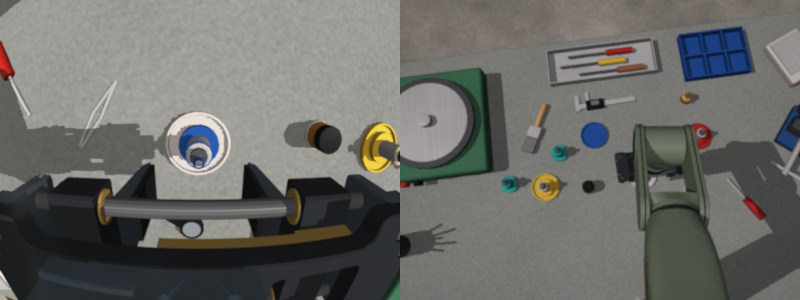

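The red holder stands in the red dish (right 702,134). The blue holder in the white dish is centred between the fingers (198,148).

```bash
python3 -m jog '{"jaw":[70,70,70,70,70,70,70],"slide":[[0,0,0.6],[0,0,0.9],[0,0,0.9],[0,0,0.8],[0,0,0.4],[0,0,0.2],[0,0,0]],"spin":[0,0,0,0,0,0,0]}' 35; python3 -m jog '{"jaw":[10,10,10,10,10,10,10],"slide":[[0,0,0],[0,0,0],[0,0,0],[0,0,0],[0,0,0],[0,0,0],[0,0,0]],"spin":[0,0,0,0,0,0,0]}' 35
```

```text
time_s: 25.55
ee_pos: [476.4, -58.1, 24.8]
ee_rot: [180.0, -0.1, 180.0]
force: [0.2, -0.6, 0.3]
gripper_width: 70.0
gripper_force: 0.0
time_s: 26.25
ee_pos: [476.4, -57.5, 25.8]
ee_rot: [180.0, 0.0, -180.0]
force: [-0.0, -0.2, 3.2]
gripper_width: 29.5
gripper_force: 35.0
```

```bash
python3 -m jog '{"jaw":[10,10,10,10,10,10,10,10],"slide":[[0,0,-0.2],[0,0,-0.5],[0,0,-0.8],[0,0,-0.8],[0,0,-0.8],[0,0,-0.5],[0,0,-0.2],[0,0,0]],"spin":[0,0,0,0,0,0,0,0]}' 35; python3 -m jog '{"jaw":[10,10,10,10,10,10,10,10,10,10],"slide":[[-0.3,0.27,0],[-0.6,0.53,0],[-0.8,0.71,0],[-0.8,0.71,0],[-0.8,0.71,0],[-0.8,0.71,0],[-0.6,0.53,0],[-0.3,0.27,0],[-0.05,0.06,0],[0,0,0]],"spin":[0,0,0,0,0,0,0,0,0,0]}' 35; python3 -m jog '{"jaw":[10,10],"slide":[[0,0,0],[0,0,0]],"spin":[0,0]}' 35
python3 - <<'E'
from h import *
im=env.grab_frame('wrist')
cv2.imwrite('pics/w8.png',im[:,:,::-1])
E
```

```text
time_s: 27.05
ee_pos: [476.5, -57.5, 140.0]
ee_rot: [-180.0, 0.1, -180.0]
force: [-0.2, -0.9, -2.8]
gripper_width: 29.4
gripper_force: 35.0
time_s: 28.05
ee_pos: [626.9, 77.5, 138.6]
ee_rot: [-180.0, -0.1, -180.0]
force: [-0.3, -0.5, -1.6]
gripper_width: 29.1
gripper_force: 35.0
time_s: 28.25
ee_pos: [627.0, 76.8, 139.7]
ee_rot: [-180.0, -0.0, 180.0]
force: [0.4, 1.3, -2.2]
gripper_width: 29.1
gripper_force: 35.0
```

View pics/w8.png

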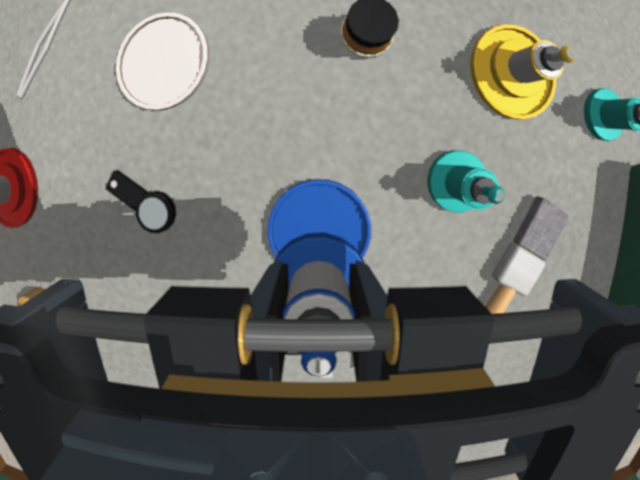

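The blue holder is aligned over the blue dish (319,230). I lower it.

```bash
python3 -m jog '{"jaw":[10,10,10,10,10,10,10,10,10],"slide":[[0,0,0.5],[0,0,0.8],[0,0,0.8],[0,0,0.8],[0,0,0.5],[0,0,0.22],[0,0,0.06],[0,0,0.03],[0,0,0]],"spin":[0,0,0,0,0,0,0,0,0]}' 35; python3 -m jog '{"jaw":[10,10,10],"slide":[[0,0,0.03],[0,0,0.02],[0,0,0]],"spin":[0,0,0]}' 35
```

```text
time_s: 29.2
ee_pos: [628.4, 77.6, 29.3]
ee_rot: [180.0, 0.1, -180.0]
force: [0.7, -1.0, -2.5]
gripper_width: 29.6
gripper_force: 35.0
time_s: 29.5
ee_pos: [627.8, 77.6, 26.9]
ee_rot: [180.0, 0.0, -180.0]
force: [-0.2, 0.7, -2.4]
gripper_width: 29.4
gripper_force: 35.0
```

```bash
python3 -m jog '{"jaw":[10,10,10,10],"slide":[[0,0,0.03],[0,0,0.02],[0,0,0],[0,0,0]],"spin":[0,0,0,0]}' 35
```

```text
time_s: 29.9
ee_pos: [627.9, 77.6, 25.8]
ee_rot: [180.0, 0.0, -180.0]
force: [-1.8, 0.0, 2.9]
gripper_width: 29.1
gripper_force: 35.0
```

Contact. I release, rise, and retreat toward -X to clear the view.

```bash
python3 -m jog '{"jaw":[40,70,70,70,70,70,70,70,70,70],"slide":[[0,0,0],[0,0,0],[0,0,0],[0,0,0],[0,0,-0.5],[0,0,-0.8],[0,0,-0.9],[0,0,-0.8],[0,0,-0.8],[0,0,-0.4]],"spin":[0,0,0,0,0,0,0,0,0,0]}' 35; python3 -m jog '{"jaw":[70,70,70,70,70,70,70,70,70,70],"slide":[[0.4,0.4,0],[0.7,0.9,0],[0.7,1,0],[0.7,1,0],[0.7,1,0],[0.7,1,0],[0.7,1,0],[0.7,1,0],[0.7,1,0],[0.4,0.6,0]],"spin":[0,0,0,0,0,0,0,0,0,0]}' 35;python3 -m jog '{"jaw":[70,70,70,70,70,70],"slide":[[0.7,0.9,0],[0.7,0.9,0],[0.6,0.6,0],[0.3,0.3,0],[0,0,0],[0,0,0]],"spin":[0,0,0,0,0,0]}' 35;  python3 - <<'E'
from h import *
a,b=env.grab_frame('top'),env.grab_frame('side')
for f,c in(('blue',(310,215)),('yellow',(233,298)),('red',(478,217)),('white',(389,281))): print(f,circ('top',a,f,c,32,10))
cv2.imwrite('pics/end.png',cv2.resize(np.hstack([a[80:400,120:560],b[80:470,160:]])[:,:,::-1] if 0 else np.hstack([a,b])[:,:,::-1],(800,300),interpolation=cv2.INTER_AREA))
E
```

```text
time_s: 30.9
ee_pos: [628.8, 77.7, 153.5]
ee_rot: [180.0, 0.2, -180.0]
force: [0.5, 0.6, -0.9]
gripper_width: 69.9
gripper_force: 0.0
time_s: 31.9
ee_pos: [431.9, 346.0, 149.5]
ee_rot: [-179.9, -0.2, -179.9]
force: [1.1, -0.4, 0.6]
gripper_width: 69.9
gripper_force: 0.0
time_s: 32.5
ee_pos: [366.4, 424.7, 150.6]
ee_rot: [-179.9, -0.0, -180.0]
force: [0.3, 0.0, -0.9]
gripper_width: 69.9
gripper_force: 0.0
blue (630.3, 76.0, 'R', 42.9, 1070)
yellow (483.3, 250.2, 'R', 43.7, 1255)
red (580.7, -257.9, 'R', 43.6, 1087)
white (479.1, -59.8, 'R', 42.1, 1236)
```

View pics/end.png

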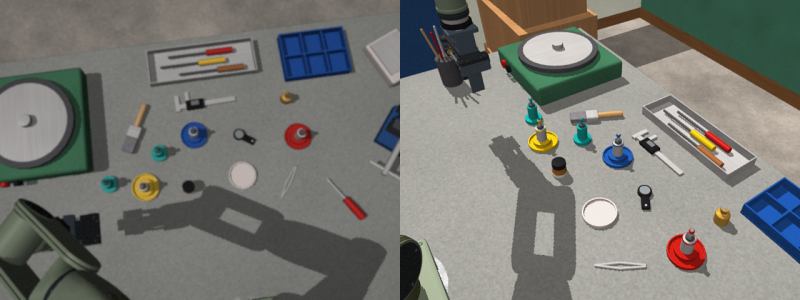

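Both views show each holder upright in its own dish: blue (194,134), yellow (146,186) and red (297,135). The white dish is empty at (242,176), and the loupe, jar and caliper look unmoved.

```bash
python3 -c "
from workcell import env
print(env.job_done())"
```

```text
the job is handed in; nothing more can be done
None
```

The job is handed in at about 33 s: by the final pictures, each holder stands upright and released in the dish of its own colour, the white dish is empty, and the loupe, jar and caliper look unmoved.

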